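# Mount the tall adapter on the rate table

### The job

Lift the taller of the two aluminium adapters off its leaning peg and mount it on the rate table: lower it gently over the spindle and, without forcing or dropping it, turn it until one of its flange notches drops over the drive pin and it sits flat and fully home on the turntable. Let go and back away; leave the short adapter on its peg and do not disturb the other things on the bench.

Things in the scene. Friction and masses are not known exactly. Their poses are not given: they have to be found in the camera images.
- tall_adapter: Aluminium hub 75 mm high, 0.4 kg: flange 90 mm dia, 12 mm thick, three notches through its rim (14 mm wide, 17 mm deep), one on its +x axis, 120 degrees apart; plain round neck 48 mm dia above, from 12 to 75 mm; 22 mm bore right through. Origin: centre of the flange's underside; z along the axis towards the neck. Starts on one of the rack's pegs, flange on the plate, z 35 degrees off vertical.
- short_adapter: Bystander: same flange, notches, neck diameter and bore, but only 50 mm high; hangs on the other peg. Origin and axes as for the tall one.
- rack: Fixed rack: sloped grey plate 100 x 250 mm on feet, two steel pegs square to it at y = -65 and +65 mm, leaning 35 degrees from vertical towards the rack's -x (roughly to the robot). Pegs 18 mm dia, 62 mm long, tapered tip; the foot of each is at x = 0, z = 70 mm. Origin: on the bench under the plate's middle.
- rate_table: Fixed white base 170 x 170 mm with a dark turntable 120 mm dia on top, upper face 74 mm above the bench. Upright spindle in its middle, 18 mm dia, 45 mm tall, tapered. One drive pin, 8 mm dia, 10 mm tall, 36 mm from the spindle axis; its direction is random and not measured: find it by touch. The turntable is stiff to turn. Origin: centre of the base on the bench.
- seat (a point): Centre of the turntable's upper face, at the foot of the spindle; the mounted adapter's origin comes here. z is up. An adapter not lined up with the pin rests on it, up to 10 mm too high.
- multimeter: Bystander: yellow and black hand multimeter lying flat, 90 x 180 x 38 mm. Origin: centre of the underside.
- flux_bottle: Bystander: small white bottle, 36 mm in diameter, 100 mm high, standing. Origin: centre of the underside.
- screwdriver: Bystander: screwdriver with a blue handle, 190 mm long, lying. Origin: under its middle.
Not all that is in view belongs to the job. Leave any brown or red look-alike of the tall_adapter alone.

How it is judged:
By the outcome, as a careful person would: the job done as asked, in the order asked, and still so for the second after the job is handed in, with the robot touching nothing.
It also fails if it takes over 58 s, if anything falls off the work surface, if the arm or the gripper's body presses on something with over 40 N, if the wrist force passes 120 N, or if a joint passes its speed limit or range.

### The arm

A 6-joint arm with a two-finger parallel gripper is mounted at the origin on the work surface. World frame = base frame: x ahead of the robot, y to its left, z up, the work surface at z = 0. Lengths are in m, angles in rad, forces in N, time in s.
With the tool pointing down it reaches from about 0.25 to 0.725 m from the base axis. Payload 4 kg.
Tool frame: the origin (TCP) lies midway between the tips of the shut fingers; the grasp point (between the pads) lies 19 mm behind it; z points along the fingers, y is the line along which they close (so a half turn about z gives the same grasp; the last joint's range is limited). The gripper opens to 85 mm and grips with 20 to 120 N. Pads are 22 mm wide; open, the fingers measure 114 mm over their backs; the gripper's body (76 mm by 85 mm) begins 54 mm behind the grasp point. The pads swing forward as they close: fully open they stand 13 mm farther back than shut.
Start: joints at [1.302, 0.241, 0.005, 1.335, 0, 1.571], TCP at [0.133, 0.482, 0.194] pointing down, gripper open.
Joint ranges: [-2.72, 2.72], [-1.05, 1.87], [-1.09, 1.28], [-1.99, 2.15], [-1.42, 1.44], [-3.14, 3.14]. Speed limits (rad/s): [2.79, 2.79, 3.14, 3.14, 3.14, 3.14].

### API

Orientations are given as a 3x3 rotation matrix whose columns are the frame's x, y, z axes.
In Python, from cell import bot gives the robot as it stands.
- The arm moves only by the shell command python3 -m handwheel 'ROWS' [OPENING] [FORCE]. ROWS is JSON, a list of rows, each a list of 2 entries, a list of its own where there are three numbers: the shift along the world's x, y, z as a fraction of full scale, then the turn, a rotation vector about the world's x, y, z as a fraction of full scale. In form: [[[dx, dy, dz], [rx, ry, rz]], ...]. A call has 1 to 12 rows; each row is the pose to reach, as a shift and turn from the pose commanded when the call began; what a row does not reach only later rows make up. Full scale, the value 1, is 20 cm for a shift and 90 degrees for a turn. A row lasts 1/12 s, in which the tool goes at most 41.7 mm and 7.16 degrees, less where a joint would pass 70% of its speed; a pose out of reach is approached as far as the arm can. A call with a number of a shift or a turn outside -1 to 1 is refused whole. A call with a gripper value outside its range is refused whole. OPENING is the closure, from 0 (fully open) to 1 (shut), set as the call begins (- or left out, the last holds). The fingers move at their own pace and stop on an object; FORCE is the grip in N (left out, the last holds). Time passes only in rows, so rows that repeat a pose let the fingers close. It gives the time, the measured TCP pose, the force, the opening and the grip force at its end, in the units of the state.
- bot.observe(): the state, without advancing time (a new reading comes with each control period).
- bot.camera(name): name is "scene" or "top" or "wrist"; returns a dict with "pixels" (400x640x3 uint8, blue, green, red), "mtx" (3x3 intrinsics, pixels), "rvec" (rotation vector, rad) and "tvec" (3), from world to camera coordinates, as OpenCV has them. Camera axes: x right, y down, z forward; pixel columns grow to the right and rows downward; lengths in m; the calibration is good to about 2 mm. A picture is of the moment at which its call begins. There is no depth.
- bot.job_done(): hands the job in; it is judged then, once.
The state is a dict: "time": time; "joint_pos": joint angles; "joint_vel": joint speeds; "joint_torque": joint torques, N m; "tcp_pos": TCP position; "ee_rot": TCP orientation; "force": force on the tool from outside, world axes, zero at the start; "torque": the same for the moment, N m; "finger_gap": opening from 0.0 (shut) to 1.0 (fully open); "grasp_force": force on a finger pad.
Only numpy, scipy, OpenCV 4.12 (cv2) and the standard library are available. Lean on these libraries where they do the work, as an engineer would, in place of code of your own. Each camera call takes 0.05 s, during which the arm holds its last target. There are 200 camera calls.

## Working session

There is one attempt and no reset: what is moved stays moved. The work goes in short steps, Python scripts to look and compute and a shell command to move; the robot and the scene stay as the last step left them, time stands still between calls to the robot, and variables do not carry over. Pictures are saved under pics/ and viewed, at most 10 in all, crops included, and the job is handed in when it is done.

```bash
ls; mkdir -p pics
python3 - <<'E'
from cell import bot
import cv2,pickle
d={}
for n in("scene","top"):
    c=bot.camera(n);d[n]=c;cv2.imwrite(f"pics/{n}0.png",c["pixels"])
    R=cv2.Rodrigues(c["rvec"])[0];print(n,-R.T@c["tvec"].ravel(),c["mtx"].ravel().round(1))
pickle.dump(d,open("cams.pkl","wb"))
print(bot.observe())
E
```

```text
pics
scene [1.07684776 0.46723747 0.92859761] [493.    0.  320.7   0.  493.  201.1   0.    0.    1. ]
top [ 0.44207914 -0.01198375  1.18774885] [412.7   0.  322.3   0.  412.7 204.8   0.    0.    1. ]
{'time': 0.1, 'joint_pos': array([ 1.30199889e+00,  2.41360812e-01,  3.87062678e-03,  1.33520194e+00,
       -4.78129483e-06,  1.57078093e+00]), 'joint_vel': array([ 0.00049621,  0.00047871,  0.00478146,  0.00029269, -0.00163426,
        0.00041678]), 'joint_torque': array([ 1.60578943e-04, -3.73136687e+01,  2.53010094e+01,  1.08460177e-02,
        8.80428701e-06,  4.04560566e-06]), 'tcp_pos': array([0.13262007, 0.48143652, 0.19349493]), 'ee_rot': array([[-9.64095052e-01,  2.65556929e-01, -4.98861922e-04],
       [ 2.65557397e-01,  9.64093317e-01, -1.82899216e-03],
       [-4.75209547e-06, -1.89579876e-03, -9.99998203e-01]]), 'force': array([ 0.03737812, -0.33338384, -0.57877725]), 'torque': array([ 0.01446416, -0.02082404,  0.01616657]), 'grasp_force': 0.0, 'finger_gap': 0.9980565225620938}
```

View pics/scene0.png

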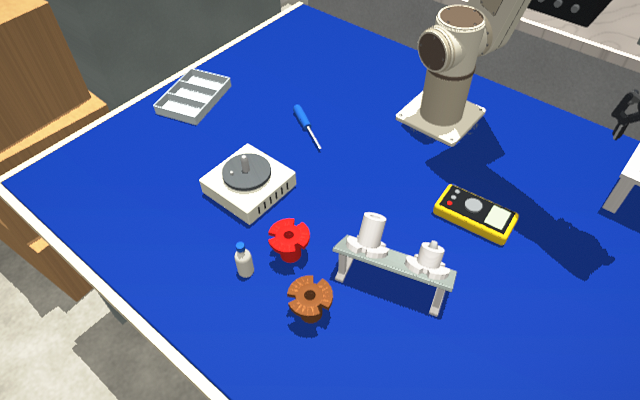

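View pics/top0.png

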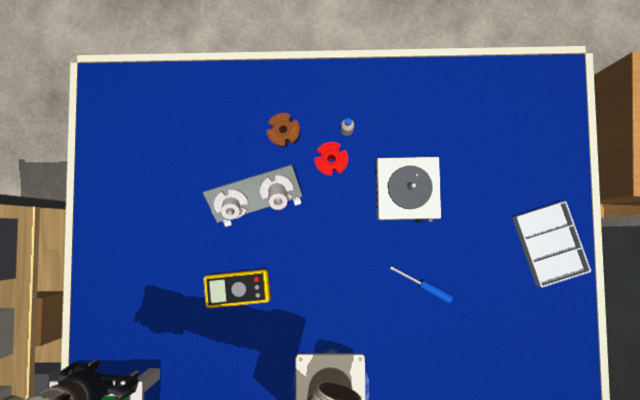

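Scene view: the grey-white candidates on the rack are at (372,230), which is taller, and (430,255), which is shorter. The red (289,238) and brown (310,296) ones are look-alikes standing on the bench. The tall one matches (372,230), which is (277,190) in the top view. The rate table is at scene (247,172), top (410,187). I'll confirm with an enlarged crop.

Run:
```python
import pickle,cv2,numpy as np
d=pickle.load(open("cams.pkl","rb"))
s=d["scene"]["pixels"];t=d["top"]["pixels"]
a=cv2.resize(s[200:320,325:465],None,fx=4,fy=4,interpolation=cv2.INTER_CUBIC)[:,:400+160]
b=cv2.resize(t[155:235,195:310],(560*1,390),interpolation=cv2.INTER_CUBIC)
cv2.imwrite("pics/a.png",a)
l=cv2.resize(t[155:230,195:310],(460,300),interpolation=cv2.INTER_CUBIC)
r=cv2.resize(t[150:225,372:447],(300,300),interpolation=cv2.INTER_CUBIC)
q=cv2.resize(s[135:225,190:305],(383,300),interpolation=cv2.INTER_CUBIC)
z=np.zeros((600,760,3),np.uint8);z[:300,:460]=l;z[:300,460:]=r;z[300:,:383]=q
cv2.imwrite("pics/b.png",z)
```

```text
(no output)
```

View pics/a.png

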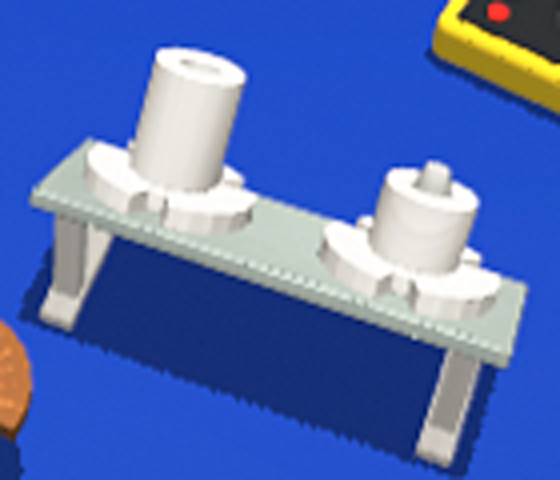

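View pics/b.png

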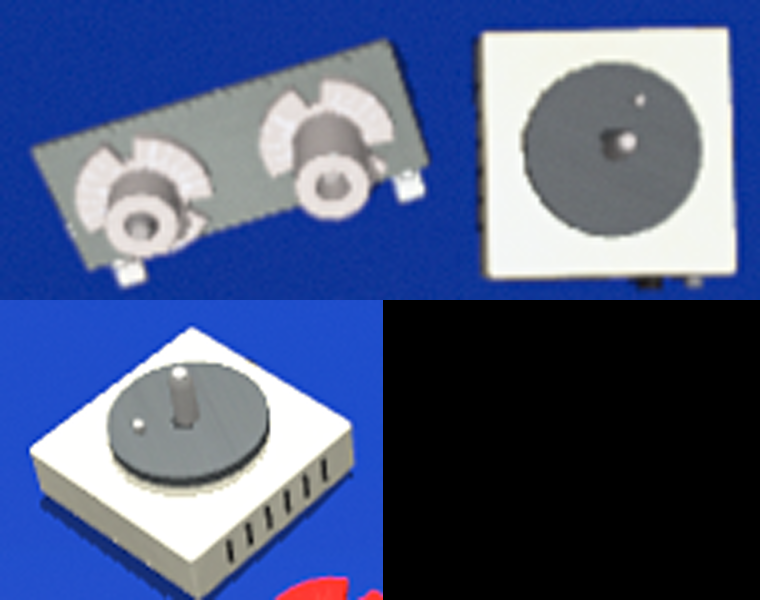

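```bash
cat > h.py <<'E'
import pickle,cv2,numpy as np
from scipy.optimize import least_squares
from scipy.spatial.transform import Rotation as Ro
d=pickle.load(open("cams.pkl","rb"))
def proj(n,P):
    c=d[n];return cv2.projectPoints(np.atleast_2d(P).astype(float),c["rvec"],c["tvec"],c["mtx"],None)[0][:,0]
def tri(a,b):
    f=lambda p:np.r_[proj("top",p)[0]-a,proj("scene",p)[0]-b]
    r=least_squares(f,[.5,0,.1]);return r.x,np.abs(r.fun).max()
def ray(n,uv,O,nrm):  # intersect with plane
    c=d[n];R=cv2.Rodrigues(c["rvec"])[0];C=-R.T@c["tvec"].ravel()
    v=R.T@np.linalg.inv(c["mtx"])@np.r_[uv,1];return C+v*((O-C)@nrm)/(v@nrm)
E
python3 - <<'E'
from h import *
np.set_printoptions(precision=4,suppress=True)
s=np.sin(np.radians(35));c=np.cos(np.radians(35))
ax=np.array([-s,0,c]);f=lambda y:np.array([0,y,.07])
def corner(i,j):return np.array([c*i,j,.07+s*i])
obs=[("top",f(-.065)+.075*ax,(278.25,200.75)),("scene",f(-.065)+.075*ax,(375.75,215.75)),
("top",f(.065)+.05*ax,(230.75,210.5)),("scene",f(.065)+.05*ax,(433.25,249.5)),
("top",corner(.05,.125),(203.25,192)),("top",corner(.05,-.125),(291.75,165)),("top",corner(-.05,-.125),(302,195.75)),("top",corner(-.05,.125),(217.5,222)),
("scene",corner(.05,-.125),(333.2,247.5)),("scene",corner(-.05,.125),(456.7,271.2)),("scene",corner(-.05,-.125),(347.5,235))]
T=lambda p,q:Ro.from_euler('z',p[2]).apply(q)+[p[0],p[1],0]
r=least_squares(lambda p:np.concatenate([proj(n,T(p,q))[0]-o for n,q,o in obs]),[.6,.2,.2],loss='soft_l1')
p=r.x;print("rack",p,np.degrees(p[2]));print(np.array([proj(n,T(p,q))[0]-o for n,q,o in obs]))
print("tri tall top",tri((278.25,200.75),(375.75,215.75)),"model",T(p,f(-.065)+.075*ax))
a=Ro.from_euler('z',p[2]).apply(ax);foot=T(p,f(-.065));print("axis",a,"foot",foot)
X=Ro.from_euler('z',p[2]).apply([c,0,s]);Y=Ro.from_euler('z',p[2]).apply([0,1,0])
for n,uv in(("top",(270.75,180.75)),("scene",(363,249.25))):
    q=ray(n,uv,foot+.012*a,a)-foot-.012*a;print("notch",n,np.degrees(np.arctan2(q@Y,q@X)),np.hypot(q@Y,q@X))
z=np.array([0,0,1.])
print("tip",tri((413.5,185.5),(243.7,156.6)),ray("top",(413.5,185.5),.119*z,z),ray("scene",(243.7,156.6),.119*z,z))
print("disk",ray("top",(410.1,187.25),.074*z,z))
print("spindle foot scene",ray("scene",(190+184*.3,135+122*.3),.074*z,z))
print("pin",tri((417,175),(231.4,172.5)),ray("top",(417,175),.084*z,z),ray("scene",(231.4,172.5),.084*z,z))
E
```

```text
rack [0.5426 0.2048 0.2846] 16.30510917346628
[[-1.273   0.0438]
 [-1.1733  0.5724]
 [-1.5813  0.0102]
 [-0.8094 -2.1344]
 [-1.5675  0.3172]
 [-0.4773  0.0757]
 [-0.3311  0.414 ]
 [-1.4131  0.1431]
 [-1.0194 -0.7736]
 [-0.0287  0.137 ]
 [-1.2375 -0.8702]]
tri tall top (array([0.5179, 0.1296, 0.1311]), np.float64(0.9797933362049775)) model [0.5196 0.1303 0.1314]
axis [-0.5505 -0.161   0.8192] foot [0.5609 0.1424 0.07  ]
notch top 8.900926018424197 0.029541636422397013
notch scene 1.5430418511708859 0.03766005718701522
tip (array([ 0.5566, -0.2231,  0.1152]), np.float64(0.07385361678643676)) [ 0.5564 -0.2225  0.119 ] [ 0.559  -0.2198  0.119 ]
disk [ 0.5565 -0.2222  0.074 ]
spindle foot scene [ 0.5643 -0.2176  0.074 ]
pin (array([ 0.5889, -0.2406,  0.0757]), np.float64(0.2429064092297324)) [ 0.5882 -0.2394  0.084 ] [ 0.5933 -0.2331  0.084 ]
```

The crop confirms it. The left adapter hides its peg completely, so it is the 75 mm one; the right one shows its peg tip, so it is the 50 mm one. The pin shows near top (417,175), about -28° in world axes from the spindle. The tall one's notch points near the plate's +x. Moving to the pre-grasp pose.

```bash
python3 -m handwheel '[[[0.1,-0.1,0.1],[0,0,0.04]],[[0.2,-0.2,0.2],[0,0,0.1]],[[0.3,-0.3,0.3],[0,0,0.15]],[[0.4,-0.4,0.33],[0,0,0.2]],[[0.5,-0.5,0.33],[0,0,0.25]],[[0.6,-0.6,0.33],[0,0,0.3]],[[0.7,-0.7,0.33],[0,0,0.352]],[[0.8,-0.8,0.33],[0,0,0.352]],[[0.9,-0.9,0.33],[0,0,0.352]],[[0.9,-0.9,0.33],[0,0,0.352]],[[0.9,-0.9,0.33],[0,0,0.352]]]' 0 60
python3 -m handwheel '[[[0.1,-0.1,0],[0.02,-0.06,0]],[[0.2,-0.2,0],[0.04,-0.12,0]],[[0.3,-0.3,0],[0.05,-0.18,0]],[[0.4,-0.4,-0.1],[0.07,-0.25,0]],[[0.5,-0.5,-0.1],[0.09,-0.31,0]],[[0.6,-0.6,-0.2],[0.109,-0.373,0]],[[0.7,-0.7,-0.2],[0.109,-0.373,0]],[[0.8,-0.8,-0.3],[0.109,-0.373,0]],[[0.885,-0.897,-0.35],[0.109,-0.373,0]],[[0.885,-0.897,-0.42],[0.109,-0.373,0]],[[0.885,-0.897,-0.42],[0.109,-0.373,0]],[[0.885,-0.897,-0.42],[0.109,-0.373,0]]]'
python3 - <<'E'
from cell import bot
import cv2,pickle,numpy as np
from scipy.spatial.transform import Rotation as Ro
o=bot.observe();print(o["joint_pos"].round(3));R=o["ee_rot"]
print("tool z",R[:,2].round(4),"y",R[:,1].round(4),o["tcp_pos"])
c=bot.camera("wrist");pickle.dump(c,open("w.pkl","wb"))
im=c["pixels"].copy()
a=np.array([-.5505,-.161,.8192]);t=np.array([.519,.1305,.131])
P=[t,t-.075*a]
for q in cv2.projectPoints(np.array(P),c["rvec"],c["tvec"],c["mtx"],None)[0][:,0]:
    print(q);cv2.drawMarker(im,tuple(int(v) for v in q),(0,0,255),0,12,1)
cv2.imwrite("pics/w1.png",im)
E
```

```text
time: 1.02
tcp_pos: [0.3133, 0.301, 0.26]
ee_rot: [[-0.961, -0.277, -0.001], [-0.277, 0.961, -0.0], [0.001, -0.0, -1.0]]
force: [-0.5, -0.4, 0.1]
finger_gap: 1.003
grasp_force: 0.0
time: 2.02
tcp_pos: [0.4885, 0.1231, 0.1749]
ee_rot: [[-0.788, -0.281, 0.547], [-0.23, 0.96, 0.161], [-0.571, 0.001, -0.821]]
force: [0.0, -0.5, 0.4]
finger_gap: 1.0
grasp_force: 0.0
[ 0.222 -0.187 -0.707  0.445  0.037 -0.051]
tool z [ 0.5473  0.1612 -0.8213] y [-2.812e-01  9.596e-01  9.000e-04] [0.48845967 0.12310148 0.17491843]
[311.44681019 206.27420732]
[312.18882111 178.79322242]
```

View pics/w1.png

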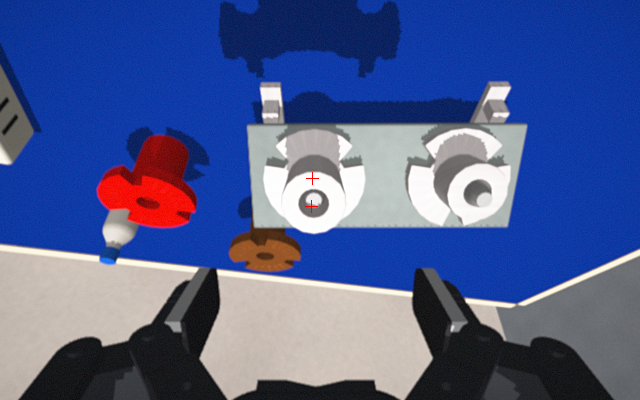

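The marked prediction for the neck top is (311,206) and the bore is actually at (313,203), so it agrees to about 1 mm. Descending along the peg axis, then closing.

```bash
python3 -m handwheel '[[[0.046,0.013,-0.068],[0,0,0]],[[0.092,0.026,-0.136],[0,0,0]],[[0.138,0.039,-0.204],[0,0,0]],[[0.184,0.052,-0.272],[0,0,0]],[[0.23,0.065,-0.34],[0,0,0]],[[0.255,0.072,-0.375],[0,0,0]],[[0.277,0.078,-0.408],[0,0,0]],[[0.277,0.078,-0.408],[0,0,0]],[[0.277,0.078,-0.408],[0,0,0]]]'
python3 -m handwheel '[[[0,0,0],[0,0,0]],[[0,0,0],[0,0,0]],[[0,0,0],[0,0,0]],[[0,0,0],[0,0,0]],[[0,0,0],[0,0,0]],[[0,0,0],[0,0,0]],[[0,0,0],[0,0,0]],[[0,0,0],[0,0,0]],[[0,0,0],[0,0,0]],[[0,0,0],[0,0,0]],[[0,0,0],[0,0,0]],[[0,0,0],[0,0,0]]]' 1 60
```

```text
time: 2.82
tcp_pos: [0.5451, 0.1389, 0.095]
ee_rot: [[-0.786, -0.281, 0.55], [-0.23, 0.96, 0.161], [-0.573, 0.0, -0.819]]
force: [-0.5, 0.1, 0.6]
finger_gap: 0.998
grasp_force: 0.0
time: 3.82
tcp_pos: [0.5451, 0.1378, 0.0963]
ee_rot: [[-0.786, -0.28, 0.552], [-0.229, 0.96, 0.16], [-0.575, -0.0, -0.818]]
force: [-10.2, -3.3, 11.7]
finger_gap: 0.522
grasp_force: 58.7
```

```bash
python3 -m handwheel '[[[-0.007,-0.002,0.01],[0,0,0]],[[-0.02,-0.006,0.03],[0,0,0]],[[-0.047,-0.014,0.07],[0,0,0]],[[-0.074,-0.022,0.11],[0,0,0]],[[-0.107,-0.031,0.16],[0,0,0]],[[-0.141,-0.041,0.21],[0,0,0]],[[-0.174,-0.051,0.26],[0,0,0]],[[-0.208,-0.061,0.31],[0,0,0]],[[-0.25,-0.073,0.37],[0,0,0]],[[-0.25,-0.073,0.37],[0,0,0]],[[-0.25,-0.073,0.37],[0,0,0]]]'
python3 - <<'E'
from cell import bot
import cv2
cv2.imwrite("pics/w2.png",bot.camera("wrist")["pixels"])
E
```

```text
time: 4.73
tcp_pos: [0.4943, 0.1234, 0.1683]
ee_rot: [[-0.787, -0.28, 0.549], [-0.23, 0.96, 0.161], [-0.572, 0.0, -0.82]]
force: [0.4, 0.4, -4.6]
finger_gap: 0.518
grasp_force: 62.5
```

View pics/w2.png

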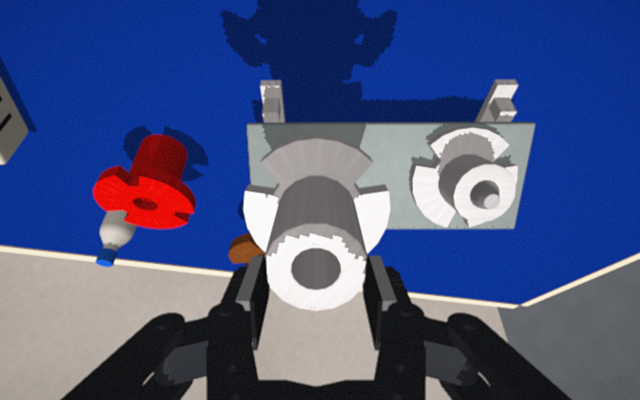

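The adapter is held (about 4.6 N of weight) and clear of the peg. Its rim notches at (259,180) and (374,178) are symmetric about the axis at u = 316, so the third notch lies along the tool's -x. Lifting, uprighting and carrying it over the table.

```bash
python3 -m handwheel '[[[0,0,0.1],[0,0,0]],[[0,-0.05,0.25],[-0.01,0.03,0]],[[0.02,-0.15,0.35],[-0.025,0.08,0]],[[0.04,-0.25,0.4],[-0.04,0.14,0]],[[0.06,-0.35,0.4],[-0.06,0.2,0]],[[0.08,-0.45,0.4],[-0.08,0.26,0]],[[0.1,-0.55,0.4],[-0.095,0.32,0]],[[0.12,-0.65,0.4],[-0.109,0.373,0]],[[0.14,-0.75,0.4],[-0.109,0.373,0]],[[0.15,-0.85,0.4],[-0.109,0.373,0]],[[0.15,-0.85,0.4],[-0.109,0.373,0]],[[0.15,-0.85,0.4],[-0.109,0.373,0]]]'
python3 -m handwheel '[[[0.02,-0.1,0],[0,0,-0.05]],[[0.04,-0.2,0],[0,0,-0.1]],[[0.06,-0.3,0],[0,0,-0.16]],[[0.08,-0.4,0],[0,0,-0.22]],[[0.1,-0.5,0],[0,0,-0.28]],[[0.12,-0.6,0],[0,0,-0.34]],[[0.14,-0.7,0],[0,0,-0.4]],[[0.16,-0.8,-0.03],[0,0,-0.46]],[[0.165,-0.87,-0.06],[0,0,-0.498]],[[0.165,-0.874,-0.1],[0,0,-0.498]],[[0.165,-0.874,-0.1],[0,0,-0.498]],[[0.165,-0.874,-0.1],[0,0,-0.498]]]'
python3 - <<'E'
from cell import bot
import cv2,numpy as np
a=bot.camera("scene")["pixels"];b=bot.camera("top")["pixels"];w=bot.camera("wrist")["pixels"]
z=np.zeros((600,800,3),np.uint8)
z[:300,:400]=cv2.resize(a[80:230,160:360],(400,300),interpolation=2);z[:300,400:]=cv2.resize(b[120:240,330:490],(400,300),interpolation=2)
z[300:,:480]=cv2.resize(w,(480,300),interpolation=3)
cv2.imwrite("pics/c.png",z)
o=bot.observe();print(o["tcp_pos"],o["ee_rot"].round(4),o["force"],o["joint_pos"])
E
```

```text
time: 5.78
tcp_pos: [0.5258, -0.0472, 0.2466]
ee_rot: [[-0.961, -0.278, -0.002], [-0.278, 0.961, 0.001], [0.002, 0.001, -1.0]]
force: [-0.9, 1.4, -4.3]
finger_gap: 0.521
grasp_force: 62.7
time: 6.78
tcp_pos: [0.5577, -0.2198, 0.2276]
ee_rot: [[-0.879, 0.476, -0.002], [0.476, 0.879, 0.002], [0.003, 0.001, -1.0]]
force: [1.3, 0.1, -4.0]
finger_gap: 0.521
grasp_force: 62.9
[ 0.55854905 -0.22002643  0.22929097] [[-8.794e-01  4.761e-01  9.000e-04]
 [ 4.761e-01  8.794e-01  0.000e+00]
 [-8.000e-04  5.000e-04 -1.000e+00]] [ 0.46402296  0.17328206 -4.04339403] [-3.75462904e-01  4.37108157e-01  3.74693144e-01  1.50756110e+00
  3.60632898e-04  1.20727101e-01]
```

View pics/c.png

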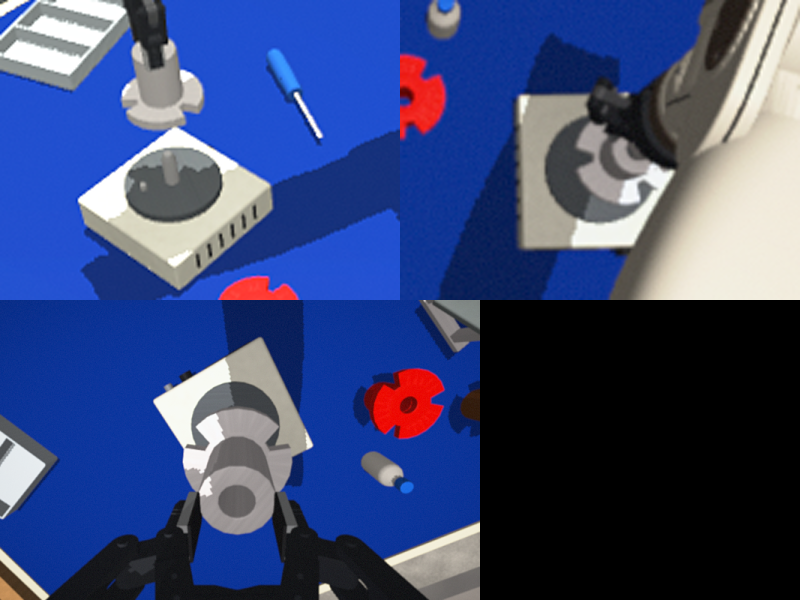

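The adapter hangs upright over the turntable, with the spindle at scene crop (170,165) and one notch facing the pin side. I'll check its offset from the TCP with the wrist camera (bore top at about (316,269)).

Run:
```python
from cell import bot
import cv2,numpy as np
c=bot.camera("wrist");o=bot.observe();im=c["pixels"];p=o["tcp_pos"];print(p)
K=c["mtx"];R=cv2.Rodrigues(c["rvec"])[0];C=-R.T@c["tvec"].ravel();print("cam",C)
g=cv2.cvtColor(im,cv2.COLOR_BGR2GRAY)
# bore: dark blob around (316,269)
m=np.uint8((g<125)&(g>60));n,l,st,ce=cv2.connectedComponentsWithStats(m)
k=l[269,316];print(g[269,316],g[269,345],st[k],ce[k])
for uv in [(316,269),ce[k]]:
    v=R.T@np.linalg.inv(K)@np.r_[uv,1]
    q=C+v*((p[2]-.031+.075-C[2])/v[2]);print(uv,q,"offset from tcp mm",(q-p)*1e3)
```

```text
[ 0.55859073 -0.22019652  0.2294643 ]
cam [ 0.48287168 -0.17864364  0.40836871]
97 151 [ 291  247   50   43 1715] [315.41282799 267.93994169]
(316, 269) [ 0.55340775 -0.21631231  0.2734643 ] offset from tcp mm [-5.1829803   3.88421469 44.        ]
[315.41282799 267.93994169] [ 0.55280401 -0.21628642  0.2734643 ] offset from tcp mm [-5.7867187  3.9101027 44.       ]
```

Run:
```python
from cell import bot
import cv2,numpy as np
o=bot.observe();p=o["tcp_pos"];tx=o["ee_rot"][:,0];R0=o["ee_rot"]
t=np.linspace(0,2*np.pi,72)
def circ(r,z):return np.c_[r*np.cos(t),r*np.sin(t),0*t+z]
W=bot.camera("wrist");S=bot.camera("scene")
def draw(c,x0,y0,w,h,f,off,hh):
    im=cv2.resize(c["pixels"][y0:y0+h,x0:x0+w],None,fx=f,fy=f,interpolation=2)
    for r,z in((.045,0),(.045,.012),(.024,.075),(.011,.075)):
        P=circ(r,z)+p+tx*off-[0,0,hh]
        q=cv2.projectPoints(P,c["rvec"],c["tvec"],c["mtx"],None)[0][:,0]
        q=((q-[x0,y0]+.5)*f-.5)*8
        cv2.polylines(im,[q.astype(np.int32)],True,(0,0,255),1,cv2.LINE_AA,3)
    return im
z=np.zeros((600,800,3),np.uint8)
for i,(off,hh) in enumerate([(.002,.031),(.0065,.031),(.002,.038)]):
    a=draw(W,230,130,180,200,1.45,off,hh);b=draw(S,208,90,65,60,4,off,hh)
    z[:a.shape[0],i*265:i*265+a.shape[1]]=a;z[300:300+b.shape[0],i*265:i*265+b.shape[1]]=b
cv2.imwrite("pics/d.png",z)
```

```text
(no output)
```

View pics/d.png

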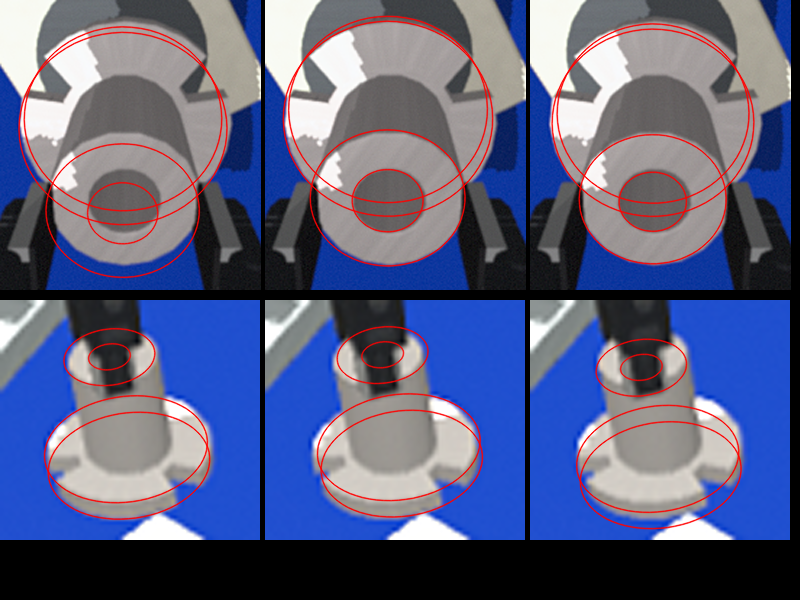

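Overlays of the model on wrist (top) and scene (bottom): the adapter is essentially upright, its axis about 3 mm from the TCP along tool +x, and its underside 32–33 mm below the TCP. I'll correct the position, then feel down onto the spindle.

```bash
python3 -m handwheel '[[[0.006,-0.006,-0.06],[0,0,0]],[[0.012,-0.012,-0.12],[0,0,0]],[[0.012,-0.012,-0.18],[0,0,0]],[[0.012,-0.012,-0.24],[0,0,0]],[[0.012,-0.012,-0.3],[0,0,0]],[[0.012,-0.012,-0.34],[0,0,0]],[[0.012,-0.012,-0.36],[0,0,0]],[[0.012,-0.012,-0.36],[0,0,0]],[[0.012,-0.012,-0.36],[0,0,0]]]'
python3 -m handwheel '[[[0,0,-0.01],[0,0,0]],[[0,0,-0.02],[0,0,0]],[[0,0,-0.03],[0,0,0]],[[0,0,-0.04],[0,0,0]],[[0,0,-0.05],[0,0,0]],[[0,0,-0.05],[0,0,0]]]'
```

```text
time: 7.83
tcp_pos: [0.5608, -0.2235, 0.1572]
ee_rot: [[-0.879, 0.478, 0.0], [0.478, 0.879, -0.0], [-0.001, 0.0, -1.0]]
force: [0.2, -0.7, -3.4]
finger_gap: 0.515
grasp_force: 62.9
time: 8.33
tcp_pos: [0.5603, -0.2234, 0.1461]
ee_rot: [[-0.878, 0.478, -0.001], [0.478, 0.878, 0.0], [0.001, -0.0, -1.0]]
force: [-0.9, 0.1, -3.8]
finger_gap: 0.518
grasp_force: 62.8
```

```bash
python3 -m handwheel '[[[0,0,-0.01],[0,0,0]],[[0,0,-0.02],[0,0,0]],[[0,0,-0.03],[0,0,0]],[[0,0,-0.04],[0,0,0]],[[0,0,-0.05],[0,0,0]],[[0,0,-0.05],[0,0,0]]]'
```

```text
time: 8.83
tcp_pos: [0.5602, -0.2234, 0.1361]
ee_rot: [[-0.878, 0.478, -0.001], [0.478, 0.878, 0.0], [0.001, -0.0, -1.0]]
force: [-0.6, -0.5, -4.8]
finger_gap: 0.524
grasp_force: 62.8
```

```bash
python3 -m handwheel '[[[0,0,-0.01],[0,0,0]],[[0,0,-0.02],[0,0,0]],[[0,0,-0.03],[0,0,0]],[[0,0,-0.04],[0,0,0]],[[0,0,-0.05],[0,0,0]],[[0,0,-0.05],[0,0,0]]]'
```

```text
time: 9.33
tcp_pos: [0.5602, -0.2234, 0.1261]
ee_rot: [[-0.878, 0.478, -0.001], [0.478, 0.878, 0.0], [0.001, -0.0, -1.0]]
force: [0.1, 0.2, -4.2]
finger_gap: 0.517
grasp_force: 62.8
```

It is over the spindle with no contact force. Continuing gently down to pin height.

```bash
python3 -m handwheel '[[[0,0,-0.01],[0,0,0]],[[0,0,-0.02],[0,0,0]],[[0,0,-0.03],[0,0,0]],[[0,0,-0.035],[0,0,0]],[[0,0,-0.04],[0,0,0]],[[0,0,-0.04],[0,0,0]]]'
```

```text
time: 9.83
tcp_pos: [0.5604, -0.2235, 0.1184]
ee_rot: [[-0.878, 0.478, -0.0], [0.478, 0.878, 0.0], [0.001, -0.0, -1.0]]
force: [0.1, 0.1, -4.6]
finger_gap: 0.519
grasp_force: 62.8
```

```bash
python3 -m handwheel '[[[0,0,-0.004],[0,0,0]],[[0,0,-0.008],[0,0,0]],[[0,0,-0.012],[0,0,0]],[[0,0,-0.015],[0,0,0]],[[0,0,-0.015],[0,0,0]]]'
```

```text
time: 10.25
tcp_pos: [0.5605, -0.2235, 0.1156]
ee_rot: [[-0.878, 0.478, -0.0], [0.478, 0.878, 0.0], [0.0, -0.0, -1.0]]
force: [-0.4, 0.2, -3.2]
finger_gap: 0.524
grasp_force: 62.8
```

```bash
python3 -m handwheel '[[[0,0,-0.003],[0,0,0]],[[0,0,-0.006],[0,0,0]],[[0,0,-0.009],[0,0,0]],[[0,0,-0.01],[0,0,0]],[[0,0,-0.01],[0,0,0]]]'
```

```text
time: 10.67
tcp_pos: [0.5605, -0.2235, 0.1136]
ee_rot: [[-0.878, 0.478, -0.0], [0.478, 0.878, 0.0], [0.0, -0.0, -1.0]]
force: [0.3, -0.5, -3.8]
finger_gap: 0.522
grasp_force: 62.9
```

```bash
python3 -m handwheel '[[[0,0,-0.003],[0,0,0]],[[0,0,-0.006],[0,0,0]],[[0,0,-0.009],[0,0,0]],[[0,0,-0.01],[0,0,0]],[[0,0,-0.01],[0,0,0]]]'
```

```text
time: 11.08
tcp_pos: [0.5605, -0.2235, 0.1116]
ee_rot: [[-0.878, 0.478, -0.0], [0.478, 0.878, 0.0], [0.0, -0.0, -1.0]]
force: [-1.0, -0.3, -3.7]
finger_gap: 0.52
grasp_force: 62.9
```

```bash
python3 -m handwheel '[[[0,0,-0.003],[0,0,0]],[[0,0,-0.006],[0,0,0]],[[0,0,-0.009],[0,0,0]],[[0,0,-0.012],[0,0,0]],[[0,0,-0.012],[0,0,0]]]'
```

```text
time: 11.5
tcp_pos: [0.5605, -0.2235, 0.1091]
ee_rot: [[-0.878, 0.478, -0.0], [0.478, 0.878, 0.0], [0.0, -0.0, -1.0]]
force: [0.5, -0.2, -3.9]
finger_gap: 0.518
grasp_force: 62.8
```

```bash
python3 -m handwheel '[[[0,0,-0.003],[0,0,0]],[[0,0,-0.006],[0,0,0]],[[0,0,-0.008],[0,0,0]],[[0,0,-0.008],[0,0,0]]]'
```

```text
time: 11.83
tcp_pos: [0.5605, -0.2235, 0.1076]
ee_rot: [[-0.878, 0.478, -0.0], [0.478, 0.878, 0.0], [0.0, -0.0, -1.0]]
force: [0.1, -0.9, -2.9]
finger_gap: 0.519
grasp_force: 62.9
```

```bash
python3 -m handwheel '[[[0,0,-0.003],[0,0,0]],[[0,0,-0.006],[0,0,0]],[[0,0,-0.008],[0,0,0]],[[0,0,-0.008],[0,0,0]]]'
```

```text
time: 12.17
tcp_pos: [0.5605, -0.2235, 0.1059]
ee_rot: [[-0.878, 0.478, -0.0], [0.478, 0.878, 0.0], [0.0, -0.0, -1.0]]
force: [-0.7, -0.1, -4.0]
finger_gap: 0.521
grasp_force: 62.9
```

```bash
python3 -m handwheel '[[[0,0,-0.003],[0,0,0]],[[0,0,-0.005],[0,0,0]],[[0,0,-0.005],[0,0,0]]]'
```

```text
time: 12.42
tcp_pos: [0.5605, -0.2235, 0.105]
ee_rot: [[-0.878, 0.478, -0.0], [0.478, 0.878, 0.0], [0.0, -0.0, -1.0]]
force: [-0.2, -0.3, -3.5]
finger_gap: 0.517
grasp_force: 62.9
```

```bash
python3 -m handwheel '[[[0,0,-0.003],[0,0,0]],[[0,0,-0.005],[0,0,0]],[[0,0,-0.005],[0,0,0]]]'
```

```text
time: 12.67
tcp_pos: [0.5608, -0.2236, 0.1046]
ee_rot: [[-0.878, 0.478, 0.001], [0.478, 0.878, -0.0], [-0.001, 0.0, -1.0]]
force: [0.3, 0.2, -0.9]
finger_gap: 0.518
grasp_force: 63.2
```

```bash
python3 -m handwheel '[[[0,0,-0.003],[0,0,0]],[[0,0,-0.005],[0,0,0]],[[0,0,-0.005],[0,0,0]]]'
```

```text
time: 12.92
tcp_pos: [0.5609, -0.2234, 0.1044]
ee_rot: [[-0.879, 0.478, 0.001], [0.478, 0.879, -0.0], [-0.001, 0.0, -1.0]]
force: [-2.4, 3.3, 4.5]
finger_gap: 0.521
grasp_force: 64.0
```

Contact came at TCP z = 0.1046, the height computed for fully seated (31 mm below the TCP), so the notch went over the pin. Before letting go I'll check with one picture.

Run:
```python
from cell import bot
import cv2,numpy as np
S=bot.camera("scene");W=bot.camera("wrist");o=bot.observe();p=o["tcp_pos"]
t=np.linspace(0,2*np.pi,72);z=np.zeros((600,800,3),np.uint8)
c0=p+o["ee_rot"][:,0]*.0025
def dr(base,f,x0,y0,w,h,c):
    im=cv2.resize(c["pixels"][y0:y0+h,x0:x0+w],None,fx=f,fy=f,interpolation=2)
    if base:
      for r,zz in((.045,0),(.045,.012),(.024,.075)):
        q=cv2.projectPoints(np.c_[c0[0]+r*np.cos(t),c0[1]+r*np.sin(t),0*t+base+zz],c["rvec"],c["tvec"],c["mtx"],None)[0][:,0]
        cv2.polylines(im,[(((q-[x0,y0]+.5)*f-.5)*8).astype(np.int32)],True,(0,0,255),1,cv2.LINE_AA,3)
    return im
for i,b in enumerate((0,.074,.084)): z[:330,i*266:i*266+260]=dr(b,2.6,195,100,100,127,S)
z[332:592,:416]=dr(0,.65,0,0,640,400,W)
cv2.imwrite("pics/e.png",z)
```

```text
(no output)
```

View pics/e.png

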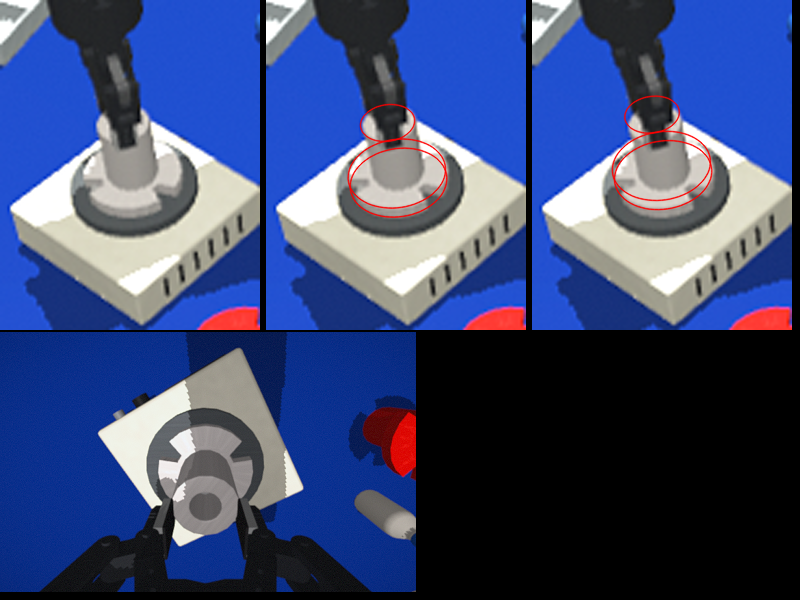

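The silhouette matches the 74 mm (seated) overlay in the middle panel and is clearly off the 84 mm one at right. It is home, so I'm releasing and backing off upward.

```bash
python3 -m handwheel '[[[0,0,0.003],[0,0,0]],[[0,0,0.005],[0,0,0]],[[0,0,0.005],[0,0,0]],[[0,0,0.005],[0,0,0]],[[0,0,0.005],[0,0,0]],[[0,0,0.005],[0,0,0]],[[0,0,0.005],[0,0,0]],[[0,0,0.005],[0,0,0]],[[0,0,0.005],[0,0,0]],[[0,0,0.005],[0,0,0]],[[0,0,0.005],[0,0,0]],[[0,0,0.005],[0,0,0]]]' 0
```

```text
time: 14.02
tcp_pos: [0.5606, -0.2235, 0.1041]
ee_rot: [[-0.878, 0.478, 0.0], [0.478, 0.878, -0.0], [-0.0, 0.0, -1.0]]
force: [-0.6, -0.5, 0.3]
finger_gap: 0.997
grasp_force: 0.0
```

```bash
python3 -m handwheel '[[[0,0,0.03],[0,0,0]],[[0,0,0.08],[0,0,0]],[[0,0,0.15],[0,0,0]],[[0,0,0.25],[0,0,0]],[[0,0,0.35],[0,0,0]],[[0,0,0.45],[0,0,0]],[[0,0,0.55],[0,0,0]],[[-0.1,0,0.6],[0,0,0]],[[-0.3,0,0.6],[0,0,0]],[[-0.5,0,0.6],[0,0,0]],[[-0.6,0,0.6],[0,0,0]],[[-0.6,0,0.6],[0,0,0]]]'
python3 - <<'E'
from cell import bot
import cv2,numpy as np
S=bot.camera("scene")["pixels"];T=bot.camera("top")["pixels"]
z=np.zeros((600,800,3),np.uint8)
z[:300,:480]=cv2.resize(S,(480,300),interpolation=3);z[:300,500:800]=cv2.resize(S[115:215,195:295],(300,300),interpolation=2)
z[300:,:480]=cv2.resize(T,(480,300),interpolation=3);z[300:,500:]=cv2.resize(T[140:230,365:455],(300,300),interpolation=2)
cv2.imwrite("pics/f.png",z)
E
```

```text
time: 15.02
tcp_pos: [0.4368, -0.2234, 0.2261]
ee_rot: [[-0.877, 0.48, -0.0], [0.48, 0.877, -0.001], [-0.0, -0.001, -1.0]]
force: [1.6, 0.3, -0.3]
finger_gap: 1.001
grasp_force: 0.0
```

View pics/f.png

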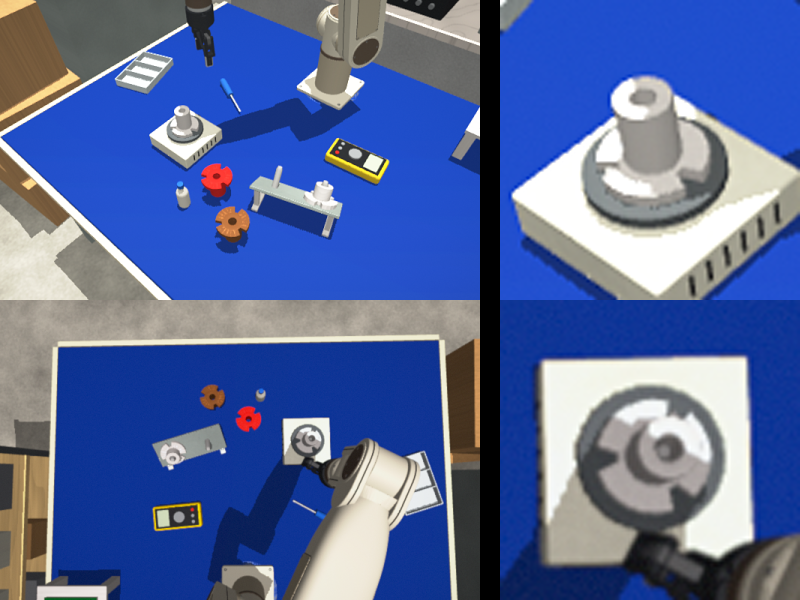

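The adapter sits flat and concentric on the turntable, around (645,130) in the scene crop. The short one is still on its peg and nothing else has moved. Handing in.

```bash
python3 -c "
from cell import bot
print(bot.job_done())"
```

```text
the job is handed in; nothing more can be done
None
```

The tall adapter is mounted fully home on the rate table with a notch over the drive pin, which was lined up from the camera images so no turning on the pin was needed; the arm has let go and backed away, and the job is handed in at about 15 s.

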